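# Line up the reagent bottles by height

### The job

Take the four small capped bottles that stand loose on the bench in front of the rail (not those in the tray at the back) and set them on the bottle rail in order of height, one upright in the middle of each blue ring mark: the tallest next to the red stud, then shorter and shorter down to the shortest next to the black stud. Do not tip any bottle over, and leave the small beaker and the stack of culture dishes standing where they are.

Things in the scene. Friction and masses are not known exactly. Their poses are not given: they have to be found in the camera images.
- bigwhite_mid (a point): Tallest bottle: small, white, with a white cap, 38 mm across and 82 mm tall, about 50 g; straight sides up to about 54 mm, above that the shoulder narrows. Its z axis points up; round, so its yaw means nothing. The point lies on its axis, half-way up (41 mm over its foot).
- bluecap_mid (a point): Second tallest bottle: small, white, with a blue cap, 36 mm across and 75 mm tall, about 50 g; straight sides up to about 49 mm, above that the shoulder narrows. Its z axis points up; round, so its yaw means nothing. The point lies on its axis, half-way up (37.5 mm over its foot).
- redcap_mid (a point): Third tallest bottle: small, white, with a red cap, 34 mm across and 66 mm tall, about 50 g; straight sides up to about 42 mm, above that the shoulder narrows. Its z axis points up; round, so its yaw means nothing. The point lies on its axis, half-way up (33 mm over its foot).
- smallwhite_mid (a point): Shortest bottle: small, white, with a white cap, 31 mm across and 58 mm tall, about 50 g; straight sides up to about 37 mm, above that the shoulder narrows. Its z axis points up; round, so its yaw means nothing. The point lies on its axis, half-way up (29 mm over its foot).
- rail: Bottle rail, fixed to the bench: low aluminium tray 90 mm (its x) by 380 mm (its y), origin at the centre of its underside. The flat floor is 10 mm over the bench; lips on the long edges, 4 mm thick, rise 16 mm over the bench. Four identical flat blue ring marks, 52 mm across, white inside, have their centres at x = 0 and y = -120, -40, 40, 120 mm in the rail's frame.
- red_stud: Red round stud, 24 mm across and 20 mm high, fixed on the rail's centre line at one end (y = +170 or -170 mm in the rail's frame), 50 mm beyond the end mark's centre: marks the tall end. Origin at the centre of its underside.
- black_stud: Black stud of the same shape at the rail's other end: the short end. Origin at the centre of its underside.
- beaker_mid (a point): Bystander: small clear beaker, 55 mm across and 71 mm tall, standing loose among the four bottles, which all start on the bench between the rail and the robot. Point half-way up its axis.
- dishes_mid (a point): Bystander: short stack of beige culture dishes, 60 mm across and 45 mm tall (one body), standing loose among the bottles.  Point half-way up its axis.
Mind the look-alikes: they are no part of the job. Leave any green look-alike of the part that bears bluecap_mid alone.

How it is judged (in metres and radians):
At the end, for the whole second after the job is handed in: Each bottle stands upright (within 0.1 rad), released and still, on the rail's floor (height within 6 mm), within about 12 mm of its mark's centre along and across the rail; counted from the red stud: 82 mm white cap, blue cap, red cap, 58 mm white cap (x of bigwhite_mid in the frame of rail between -0.012 and 0.012 m and horizontal distance between bigwhite_mid and red_stud between 0.037 and 0.063 m and z of bigwhite_mid in the frame of rail between 0.045 and 0.057 m and angle between each of bigwhite_mid, bluecap_mid, redcap_mid, smallwhite_mid's own z axis and vertical below 0.1 rad and linear speed of each of bigwhite, bluecap, redcap, smallwhite below 0.02 m/s and x of bluecap_mid in the frame of rail between -0.012 and 0.012 m and horizontal distance between bluecap_mid and red_stud between 0.117 and 0.143 m and z of bluecap_mid in the frame of rail between 0.0415 and 0.0535 m and x of redcap_mid in the frame of rail between -0.012 and 0.012 m and horizontal distance between redcap_mid and red_stud between 0.197 and 0.223 m and z of redcap_mid in the frame of rail between 0.037 and 0.049 m and x of smallwhite_mid in the frame of rail between -0.012 and 0.012 m and horizontal distance between smallwhite_mid and red_stud between 0.277 and 0.303 m and z of smallwhite_mid in the frame of rail between 0.033 and 0.045 m); the robot touches nothing.
It fails at once if a bottle is tipped over (angle between any of bigwhite_mid, bluecap_mid, redcap_mid, smallwhite_mid's own z axis and vertical above 0.6 rad).
It fails at once if the small glass beaker is pushed more than 30 mm or knocked over (distance of beaker_mid from where it was at the start of the episode above 0.03 m or angle between beaker_mid's own z axis and vertical above 0.5 rad).
It fails at once if the stack of culture dishes is pushed more than 30 mm or knocked over (distance of dishes_mid from where it was at the start of the episode above 0.03 m or angle between dishes_mid's own z axis and vertical above 0.5 rad).
It also fails if it takes over 96 s, if anything falls off the work surface, if the arm or the gripper's body presses on something with over 40 N, if the wrist force passes 120 N, or if a joint passes its speed limit or range.

### The arm

A 6-joint arm with a two-finger parallel gripper is mounted at the origin on a cart in front of the work surface, level with it; the furniture and walls round the work are solid. World frame = base frame: x ahead of the robot, y to its left, z up, the work surface at z = 0. Lengths are in mm, angles in degrees, forces in N, time in s.
With the tool pointing down it reaches from about 350 to 850 mm from the base axis. Payload 8.1 kg.
Tool frame: the origin (TCP) lies midway between the tips of the shut fingers; the grasp point (between the pads) lies 19 mm behind it; y points along the fingers, x is the direction in which the jaws open and shut, and the axes are right-handed (so a half turn about y gives the same grasp; the last joint's range is limited). The gripper opens to 85 mm and grips with 20 to 120 N. Pads are 22 mm wide; open, the fingers measure 114 mm over their backs; the gripper's body (76 mm by 85 mm) begins 54 mm behind the grasp point. The pads swing forward as they close: fully open they stand 13 mm farther back than shut.
Start: joints at [-71.413, 7.471, 85.268, -0, 87.261, -4.893], TCP at [239.075, -550.316, 231.292] pointing down, gripper open.
Joint ranges: [-169.43, 169.43], [-51.17, 129.36], [1.28, 143.12], [-76.62, 256.62], [0, 156.53], [-152.29, 152.29]. Speed limits (degrees/s): [136.94, 136.94, 159.86, 180, 180, 180].

### API

Orientations are given as [roll, pitch, yaw] about the fixed x, y, z axes, in that order (R = Rz(yaw) Ry(pitch) Rx(roll)).
In Python, from bench import r gives the robot as it stands.
- The arm moves only by the tool move_arm, never from a script. Its arguments are lists of equal length, an entry for each row: "linear": the shift along the tool's x, y, z normalised to -1 to 1, where 1 is 300 mm, a list of three; "twist": the turn, a rotation vector about the tool's x, y, z normalised to -1 to 1, where 1 is pi/2 rad, a list of three; "hand": the opening, from -1 (shut) to 1 (fully open). A call has 1 to 12 rows; each row is the pose to reach, as a shift and turn from the pose measured when the call began, along the tool's axes at that moment; what a row does not reach only later rows make up. A row lasts 1/12 s, in which the tool goes at most 41.7 mm and 7.16 degrees, less where a joint would pass 70% of its speed; a pose out of reach is approached as far as the arm can. A call with a number of a shift or a turn outside -1 to 1 is refused whole. A call with a gripper value outside its range is refused whole. The fingers move at their own pace and stop on an object; "force" is the grip in N (left out, the last holds). Time passes only in rows, so rows that repeat a pose let the fingers close. It gives the time, the measured TCP pose, the force and the opening at its end, in the units of the state.
- r.sense(): the state, without advancing time (a new reading comes with each control period).
- r.snapshot(name): name is "scene" or "top" or "wrist"; returns a dict with "frame" (420x560x3 uint8, red, green, blue), "range_z" (420x560 float32, mm along the optical axis (not along the pixel's ray), 0 where there is no reading), "intrinsics" (3x3 intrinsics, pixels), "dist_coeffs" ([k1, k2, p1, p2, k3] as OpenCV has them; the pictures are not rectified), "R" (3x3) and "t" (3): a world point X has camera coordinates R X + t; the wrist camera has in their place "hand_eye" (4x4, takes a point from camera to tool coordinates, whose origin is the TCP and whose axes are the tool frame's). Camera axes: x right, y down, z forward; pixel columns grow to the right and rows downward; lengths in mm; the calibration is good to about 2 mm. A picture is of the moment at which its call begins: read the wrist's pose just before it.
- r.hand_in(): hands the job in, once; it reports no verdict.
The state is a dict: "time": time; "joint_pos": joint angles; "qd": joint speeds; "joint_efforts": joint torques, N m; "tool_pos": TCP position; "tcp_rot": TCP orientation; "ft_force": force on the tool from outside, world axes, zero at the start; "wrist_torque": the same for the moment, N m; "finger_gap": finger opening in mm.
Only numpy, scipy, OpenCV 4.12 (cv2) and the standard library are available. Lean on these libraries where they do the work, as an engineer would, in place of code of your own. Each camera call takes 0.05 s, during which the arm holds its last target. There are 200 camera calls.

## Working session

There is one attempt and no reset: what is moved stays moved. The work goes in short steps, Python scripts to look and compute and a tool call to move; the robot and the scene stay as the last step left them, time stands still between calls to the robot, and variables do not carry over. Pictures are saved under pics/ and viewed, on a budget of 14 in all, crops included, one or two more only if the job needs it, and the job is handed in when it is done.

Besides the shell and the picture viewer there is one more tool, called as name(argument=value, ...) on one line, values as JSON. move_arm: Moves the arm, as the interface text tells. Scaled input: -1 to 1 covers 300 mm each way for a shift and pi/2 rad each way for a turn. Its arguments: {"type":"object","properties":{"linear":{"type":"array","items":{"type":"array","items":{"type":"number","minimum":-1,"maximum":1}}},"twist":{"type":"array","items":{"type":"array","items":{"type":"number","minimum":-1,"maximum":1}}},"hand":{"type":"array","items":{"type":"number"}},"force":{"type":"number"}},"required":["linear","twist","hand"]}

```bash
mkdir -p pics
cat > h.py <<'E'
import numpy as np, cv2
from bench import r
def save(name,fn):
    s=r.snapshot(name); np.savez(fn+'.npz',**{k:np.array(v) for k,v in s.items()})
    cv2.imwrite(f'pics/{fn}.png',s['frame'][:,:,::-1]); return s
E
python3 - <<'E'
from h import *
print(r.sense())
for n in('top','scene'):
    s=save(n,n+'1'); print(n,s['intrinsics'],s['dist_coeffs'],s['R'],s['t'])
E
```

```text
{'time': 0.0, 'joint_pos': array([-7.14125340e+01,  7.51506472e+00,  8.53309202e+01, -6.19424144e-05,
        8.72610248e+01, -4.89225875e+00]), 'qd': array([-0.11174294, -0.00208253, -0.00211662, -0.07128795,  0.00232067,
        0.03185677]), 'joint_efforts': array([-1.25815619e-03, -5.69404078e+01, -5.00547159e+01, -4.12240715e-04,
        1.50826498e-02,  2.62011383e-05]), 'tool_pos': array([ 238.90387919, -549.77733709,  230.22915601]), 'tcp_rot': array([-89.99093559,   0.10662515, -66.52026384]), 'ft_force': array([-0.38191229,  0.55142366,  0.55634163]), 'wrist_torque': array([-0.00992002,  0.0299582 ,  0.02131033]), 'finger_gap': 85.42901725431074}
top [[508.24560152   0.         283.00810314]
 [  0.         508.24560152 202.87321104]
 [  0.           0.           1.        ]] [-0.01095346  0.          0.          0.          0.        ] [[-0.01701388 -0.99967719  0.01886889]
 [-0.99437621  0.0149447  -0.10484567]
 [ 0.10452984 -0.0205466  -0.99430948]] [  30.6318685   568.06136769 1382.99955734]
scene [[433.21009035   0.         277.81677566]
 [  0.         433.21009035 202.76045372]
 [  0.           0.           1.        ]] [-0.05731299  0.          0.          0.          0.        ] [[-0.9006454  -0.43399847 -0.0219817 ]
 [-0.19760948  0.45408695 -0.86876668]
 [ 0.38702501 -0.77810692 -0.49473353]] [511.61999752 137.30283322 953.62230152]
```

View pics/top1.png

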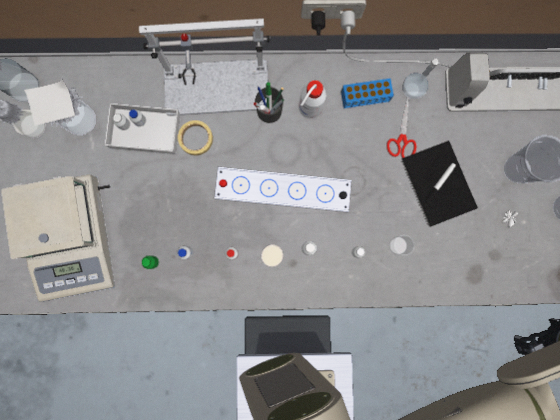

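View pics/scene1.png

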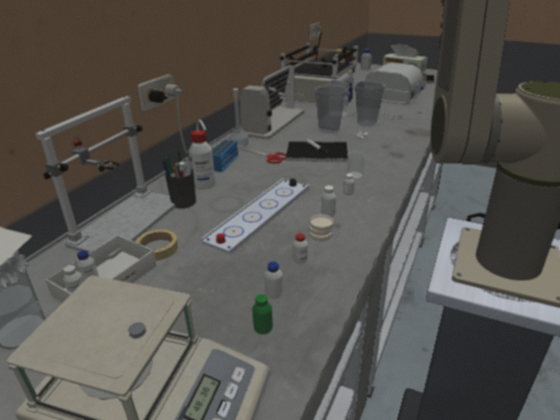

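```bash
python3 - <<'E'
from h import *
im=cv2.imread('pics/top1.png')
a=cv2.resize(im[160:270,205:365],None,fx=5,fy=5,interpolation=cv2.INTER_CUBIC)
cv2.imwrite('pics/c1.png',a)
b=[cv2.resize(im[232:272,x0:x0+135],None,fx=5.9,fy=5.9,interpolation=cv2.INTER_CUBIC) for x0 in (150,285)]
cv2.imwrite('pics/c2.png',np.vstack(b))
E
cat >> h.py <<'E'
def px2w(s,u,v,z):
    "intersect pixel ray with plane z (fixed cameras)"
    p=cv2.undistortPoints(np.array([[[u,v]]],float),s['intrinsics'],s['dist_coeffs'])[0,0]
    d=s['R'].T@np.array([p[0],p[1],1]); c=-s['R'].T@s['t']
    return (c+d*(z-c[2])/d[2])[:2]
E
```

```text
(no output)
```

View pics/c1.png

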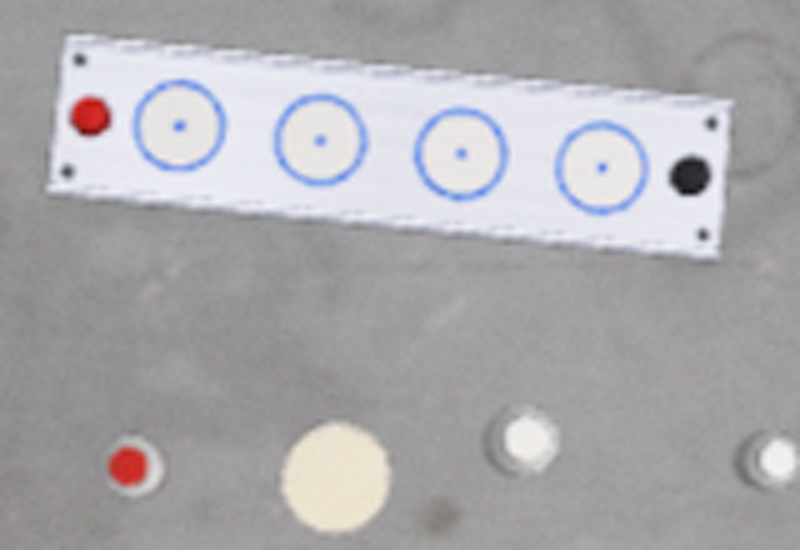

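View pics/c2.png

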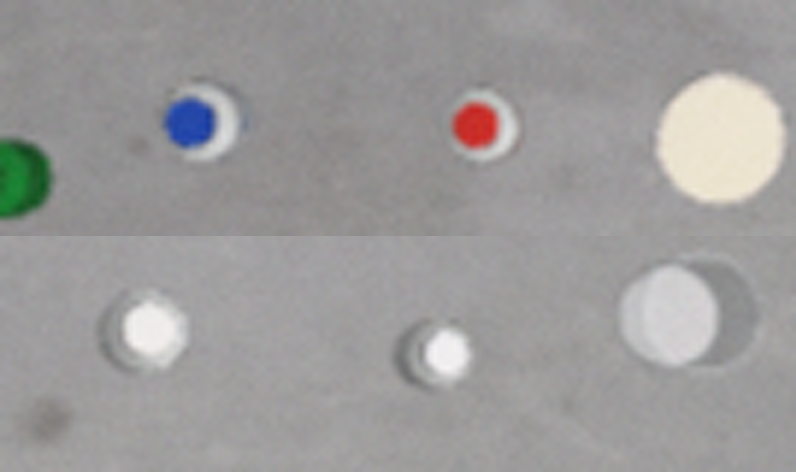

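Run:
```python
from h import *
s=dict(np.load('top1.npz'))
f=5.9
def c(x,y,x0,y0,f): return (x+.5)/f-.5+x0,(y+.5)/f-.5+y0
pts={'mark1':(*c(179,126,205,160,5),10),'mark2':(*c(320,141,205,160,5),10),'mark3':(*c(461,154,205,160,5),10),'mark4':(*c(602,168,205,160,5),10),
'red_stud':(*c(90,116,205,160,5),20),'blk':(*c(690,175,205,160,5),20),
'blue':(*c(190,123,150,232,f),75),'redcap':(*c(476,126,150,232,f),66),'dish':(*c(721,138,150,232,f),45),
'big':(*c(148,94,285,232,f),82),'small':(*c(447,116,285,232,f),58),'beakA':(*c(668,80,285,232,f),71),'beakFoot':(*c(668,80,285,232,f),0),'beakB':(*c(708,80,285,232,f),0),'green':(149,262,70)}
for k,v in pts.items(): print(k,px2w(s,*v).round(1))
for n in ('big','small','blue','redcap'):
    u,v,z=pts[n]; d=s['range_z'][int(round(v)),int(round(u))]; p=cv2.undistortPoints(np.array([[[u,v]]]),s['intrinsics'],s['dist_coeffs'])[0,0]
    print(n,(s['R'].T@(d*np.array([*p,1])-s['t'])).round(1))
```

```text
mark1 [623.7 140.6]
mark2 [614.   61.1]
mark3 [605.4 -18.5]
mark4 [596.3 -98.1]
red_stud [628.6 189.8]
blk [ 590.3 -146.5]
blue [435.5 293.3]
redcap [432.1 165.7]
dish [424.9  54.8]
big [442.8 -46.1]
small [ 430.8 -184.8]
beakA [ 445.3 -284.2]
beakFoot [ 446.6 -301.6]
beakB [ 446.2 -320.9]
green [411.7 381. ]
big [442.8 -46.3  78.9]
small [ 430.8 -184.1   62.5]
blue [435.6 293.8  72.5]
redcap [432.1 165.7  65. ]
```

```bash
cat >> h.py <<'E'
from scipy.spatial.transform import Rotation as Ro
def plan(*targets,yaw=-6.5):
    s=r.sense(); R0=Ro.from_euler('xyz',s['tcp_rot'],degrees=True)
    print('t',round(s['time'],2),s['tool_pos'].round(1),s['tcp_rot'].round(1),'gap',round(s['finger_gap'],1),'F',s['ft_force'].round(1))
    tw=(R0.inv()*Ro.from_euler('xyz',[-90,0,yaw],degrees=True)).as_rotvec()/(np.pi/2)
    for t in targets: print(t,(R0.inv().apply(np.array(t)-s['tool_pos'])/300).round(3),tw.round(3))
E
python3 -c "
from h import *
plan((430.8,-330,230),(430.8,-184.8,130),(430.8,-184.8,7))"
```

```text
t 0.1 [ 238.9 -549.8  230.3] [-90.    0.1 -66.5] gap 85.8 F [-0.4  0.7 -1.1]
(430.8, -330, 230) [-0.417  0.002  0.879] [-0.001 -0.667 -0.001]
(430.8, -184.8, 130) [-0.861  0.336  1.071] [-0.001 -0.667 -0.001]
(430.8, -184.8, 7) [-0.86   0.746  1.071] [-0.001 -0.667 -0.001]
```

move_arm(linear=[[-0.417,0,0.879],[-0.417,0,0.879],[-0.417,0,0.879],[-0.417,0,0.879],[-0.417,0,0.879],[-0.417,0,0.879],[-0.417,0,0.879],[-0.417,0,0.879],[-0.417,0,0.879],[-0.417,0,0.879]], twist=[[0,-0.667,0],[0,-0.667,0],[0,-0.667,0],[0,-0.667,0],[0,-0.667,0],[0,-0.667,0],[0,-0.667,0],[0,-0.667,0],[0,-0.667,0],[0,-0.667,0]], hand=[1,1,1,1,1,1,1,1,1,1], force=30)

```text
time: 0.93
tool_pos: [431.4, -328.9, 230.1]
tcp_rot: [-89.9, 0.1, -6.2]
ft_force: [0.6, -0.7, 0.4]
finger_gap: 85.7
```

```bash
python3 -c "
from h import *
plan((430.8,-184.8,130),(430.8,-184.8,7))"
```

```text
t 0.93 [ 431.4 -328.9  230.1] [-89.9   0.1  -6.2] gap 85.7 F [ 0.6 -0.7  0.4]
(430.8, -184.8, 130) [-0.054  0.335  0.477] [-0.001  0.003 -0.001]
(430.8, -184.8, 7) [-0.053  0.745  0.476] [-0.001  0.003 -0.001]
```

move_arm(linear=[[-0.054,0.335,0.477],[-0.054,0.335,0.477],[-0.054,0.335,0.477],[-0.054,0.335,0.477],[-0.054,0.335,0.477],[-0.054,0.335,0.477],[-0.054,0.335,0.477]], twist=[[0,0,0],[0,0,0],[0,0,0],[0,0,0],[0,0,0],[0,0,0],[0,0,0]], hand=[1,1,1,1,1,1,1])

```text
time: 1.52
tool_pos: [430.6, -185.0, 130.0]
tcp_rot: [-89.9, 0.1, -6.3]
ft_force: [-0.6, -0.0, 1.0]
finger_gap: 85.3
```

```bash
python3 -c "
from h import *
plan((430.8,-184.8,7))
s=save('wrist','w1'); print(s['hand_eye'].round(2))
print(s['intrinsics'])
plan()"
```

```text
t 1.52 [ 430.6 -185.   130. ] [-89.9   0.1  -6.3] gap 85.3 F [-0.6 -0.   1. ]
(430.8, -184.8, 7) [0.001 0.41  0.   ] [-0.001  0.003 -0.001]
[[   1.     -0.      0.      0.43]
 [  -0.     -0.29    0.96 -141.85]
 [  -0.     -0.96   -0.29   74.12]
 [   0.      0.      0.      1.  ]]
[[321.29100744   0.         282.38275857]
 [  0.         321.29100744 215.20265897]
 [  0.           0.           1.        ]]
t 1.57 [ 431.3 -186.   131. ] [-90.    0.   -6.3] gap 85.5 F [-0.1 -0.5  0.8]
```

View pics/w1.png

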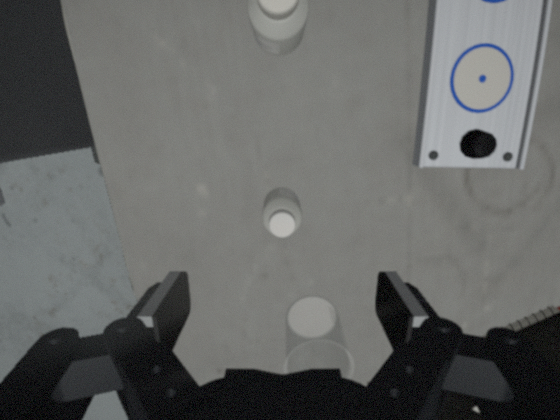

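The wrist view shows the small bottle's cap at (282, 224), centred between the jaws; the beaker is at (315, 335) and clear. Descending.

move_arm(linear=[[0,0.2,0.005],[0,0.3,0.005],[0,0.41,0.005],[0,0.41,0.005],[0,0.41,0.005],[0,0.41,0.005],[0,0.41,0.005],[0,0.41,0.005],[0,0.41,0.005],[0,0.41,0.005],[0,0.41,0.005],[0,0.41,0.005]], twist=[[0,0,0],[0,0,0],[0,0,0],[0,0,0],[0,0,0],[0,0,0],[0,0,0],[0,0,0],[0,0,0],[0,0,0],[0,0,0],[0,0,0]], hand=[1,1,1,1,1,-1,-1,-1,-1,-1,-1,-1], force=30)

```text
time: 2.57
tool_pos: [432.8, -185.1, 9.9]
tcp_rot: [-90.0, -0.2, -6.3]
ft_force: [-2.4, -0.1, 9.6]
finger_gap: 29.3
```

```bash
python3 -c "
from h import *
plan((432,-184,120),(595,-98,120),(596.3,-98.1,17.5))"
```

```text
t 2.57 [ 432.8 -185.1    9.9] [-90.   -0.2  -6.3] gap 29.3 F [-2.4 -0.1  9.6]
(432, -184, 120) [-0.002 -0.367  0.003] [0.    0.002 0.002]
(595, -98, 120) [ 0.507 -0.366  0.348] [0.    0.002 0.002]
(596.3, -98.1, 17.5) [ 0.51  -0.024  0.348] [0.    0.002 0.002]
```

move_arm(linear=[[0,-0.1,0],[0,-0.2,0],[0,-0.3,0],[0,-0.37,0],[0,-0.37,0],[0,-0.37,0]], twist=[[0,0,0],[0,0,0],[0,0,0],[0,0,0],[0,0,0],[0,0,0]], hand=[-1,-1,-1,-1,-1,-1])

```text
time: 3.07
tool_pos: [433.8, -185.7, 123.0]
tcp_rot: [-90.1, -0.4, -6.3]
ft_force: [0.4, 0.0, -1.2]
finger_gap: 29.5
```

```bash
python3 -c "
from h import *
plan((594,-98,120),(596.3,-98.1,40),(596.3,-98.1,20.5))
save('wrist','w2')"
```

```text
t 3.07 [ 433.8 -185.7  123. ] [-90.1  -0.4  -6.3] gap 29.5 F [ 0.4  0.  -1.2]
(594, -98, 120) [0.499 0.013 0.349] [0.001 0.002 0.004]
(596.3, -98.1, 40) [0.504 0.279 0.35 ] [0.001 0.002 0.004]
(596.3, -98.1, 20.5) [0.504 0.344 0.35 ] [0.001 0.002 0.004]
```

View pics/w2.png

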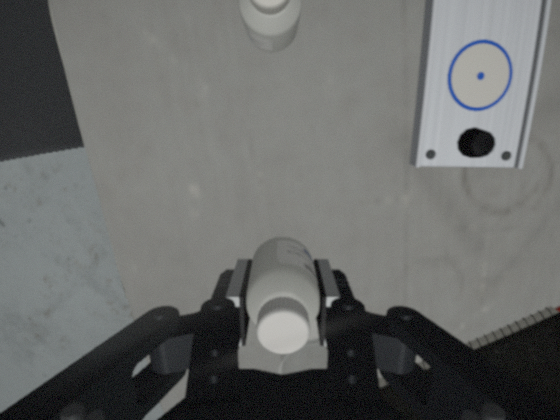

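The bottle is held upright between the pads (cap at 283, 330). Moving it to the mark next to the black stud.

move_arm(linear=[[0.12,0,0.08],[0.24,0.01,0.17],[0.37,0.01,0.26],[0.5,0.013,0.35],[0.504,0.013,0.35],[0.504,0.013,0.35],[0.504,0.1,0.35],[0.504,0.2,0.35],[0.504,0.28,0.35],[0.504,0.31,0.35],[0.504,0.325,0.35],[0.504,0.325,0.35]], twist=[[0,0,0],[0,0,0],[0,0,0],[0,0,0],[0,0,0],[0,0,0],[0,0,0],[0,0,0],[0,0,0],[0,0,0],[0,0,0],[0,0,0]], hand=[-1,-1,-1,-1,-1,-1,-1,-1,-1,-1,-1,-1])

```text
time: 4.12
tool_pos: [593.4, -97.4, 22.7]
tcp_rot: [-90.0, -0.0, -6.3]
ft_force: [0.3, -0.5, -0.3]
finger_gap: 29.5
```

```bash
python3 -c "
from h import *
plan((596.3,-98.1,20.5))
save('wrist','w3')"
```

```text
t 4.12 [593.4 -97.4  22.7] [-90.   -0.   -6.3] gap 29.5 F [ 0.3 -0.5 -0.3]
(596.3, -98.1, 20.5) [ 0.01   0.007 -0.001] [0.    0.002 0.001]
```

View pics/w3.png

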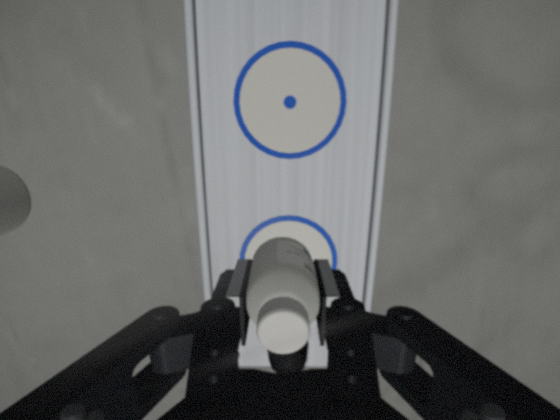

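Bottle stands over the last ring, about 2–3 mm low in x, which matches the computed offset. Correct, lower, open part way, lift.

move_arm(linear=[[0.01,0,-0.001],[0.01,0.007,-0.001],[0.01,0.007,-0.001],[0.01,0.007,-0.001],[0.01,0.007,-0.001],[0.01,0.007,-0.001],[0.01,0.007,-0.001],[0.01,0.007,-0.001],[0.01,-0.05,-0.001],[0.01,-0.18,-0.001],[0.01,-0.3,-0.001],[0.01,-0.33,-0.001]], twist=[[0,0,0],[0,0,0],[0,0,0],[0,0,0],[0,0,0],[0,0,0],[0,0,0],[0,0,0],[0,0,0],[0,0,0],[0,0,0],[0,0,0]], hand=[-1,-1,-1,-1,0.05,0.05,0.05,0.05,0.05,0.05,0.05,0.05])

```text
time: 5.17
tool_pos: [600.7, -99.0, 130.5]
tcp_rot: [-90.1, -0.7, -6.3]
ft_force: [1.0, -0.7, 1.1]
finger_gap: 44.8
```

```bash
python3 -c "
from h import *
plan((442.8,-45,125),(442.8,-45,17))"
```

```text
t 5.17 [600.7 -99.  130.5] [-90.1  -0.7  -6.3] gap 44.8 F [ 1.  -0.7  1.1]
(442.8, -45, 125) [-0.543  0.011  0.121] [0.001 0.002 0.008]
(442.8, -45, 17) [-0.548  0.371  0.122] [0.001 0.002 0.008]
```

move_arm(linear=[[-0.13,0,0.03],[-0.27,0,0.06],[-0.41,0,0.09],[-0.545,0.01,0.122],[-0.545,0.01,0.122],[-0.545,0.01,0.122],[-0.545,0.01,0.122],[-0.545,0.13,0.122],[-0.545,0.25,0.122],[-0.545,0.34,0.122],[-0.545,0.37,0.122],[-0.545,0.37,0.122]], twist=[[0,0,0],[0,0,0],[0,0,0.004],[0,0,0.008],[0,0,0.008],[0,0,0.008],[0,0,0.008],[0,0,0.008],[0,0,0.008],[0,0,0.008],[0,0,0.008],[0,0,0.008]], hand=[0.05,0.5,1,1,1,1,1,1,1,1,1,1])

```text
time: 6.17
tool_pos: [442.5, -45.0, 15.3]
tcp_rot: [-90.1, 0.3, -6.3]
ft_force: [0.1, -0.5, -0.3]
finger_gap: 85.4
```

```bash
python3 -c "
from h import *
plan((442.8,-45,17))"
```

```text
t 6.17 [442.5 -45.   15.3] [-90.1   0.3  -6.3] gap 85.4 F [ 0.1 -0.5 -0.3]
(442.8, -45, 17) [ 0.001 -0.006  0.   ] [ 0.001  0.002 -0.003]
```

move_arm(linear=[[0,-0.005,0],[0,-0.005,0],[0,-0.005,0],[0,-0.005,0],[0,-0.005,0],[0,-0.005,0],[0,-0.005,0],[0,-0.005,0]], twist=[[0,0,0],[0,0,0],[0,0,0],[0,0,0],[0,0,0],[0,0,0],[0,0,0],[0,0,0]], hand=[-1,-1,-1,-1,-1,-1,-1,-1], force=30)

```text
time: 6.83
tool_pos: [444.1, -45.3, 18.5]
tcp_rot: [-90.1, 0.1, -6.3]
ft_force: [-0.0, -0.2, 4.9]
finger_gap: 36.5
```

```bash
python3 -c "
from h import *
plan((442.8,-45,130))"
```

```text
t 6.83 [444.1 -45.3  18.5] [-90.1   0.1  -6.3] gap 36.5 F [-0.  -0.2  4.9]
(442.8, -45, 130) [-0.005 -0.372 -0.   ] [ 0.001  0.002 -0.001]
```

move_arm(linear=[[0,-0.1,0],[0,-0.2,0],[0,-0.3,0],[0,-0.36,0],[0,-0.36,0]], twist=[[0,0,0],[0,0,0],[0,0,0],[0,0,0],[0,0,0]], hand=[-1,-1,-1,-1,-1])

```text
time: 7.25
tool_pos: [447.8, -45.9, 132.5]
tcp_rot: [-90.2, -0.5, -6.3]
ft_force: [0.5, 0.1, 0.1]
finger_gap: 36.4
```

```bash
python3 -c "
from h import *
plan((623.7,140.6,125),(623.7,140.6,31))"
```

```text
t 7.25 [447.8 -45.9 132.5] [-90.2  -0.5  -6.3] gap 36.4 F [0.5 0.1 0.1]
(623.7, 140.6, 125) [0.514 0.027 0.682] [0.002 0.002 0.005]
(623.7, 140.6, 31) [0.512 0.34  0.683] [0.002 0.002 0.005]
```

move_arm(linear=[[0.07,0.01,0.1],[0.15,0.02,0.2],[0.23,0.02,0.31],[0.31,0.02,0.42],[0.39,0.02,0.52],[0.46,0.02,0.61],[0.512,0.02,0.682],[0.512,0.02,0.682],[0.512,0.02,0.682],[0.512,0.02,0.682]], twist=[[0,0,0],[0,0,0],[0,0,0.005],[0,0,0.005],[0,0,0.005],[0,0,0.005],[0,0,0.005],[0,0,0.005],[0,0,0.005],[0,0,0.005]], hand=[-1,-1,-1,-1,-1,-1,-1,-1,-1,-1])

```text
time: 8.08
tool_pos: [622.3, 140.3, 126.3]
tcp_rot: [-90.2, 0.1, -6.3]
ft_force: [-0.4, 0.7, -0.4]
finger_gap: 36.4
```

```bash
python3 -c "
from h import *
plan((623.7,140.6,40),(623.7,140.6,29.5))"
```

```text
t 8.08 [622.3 140.3 126.3] [-90.2   0.1  -6.3] gap 36.4 F [-0.4  0.7 -0.4]
(623.7, 140.6, 40) [0.005 0.288 0.003] [ 0.003  0.002 -0.001]
(623.7, 140.6, 29.5) [0.005 0.323 0.003] [ 0.003  0.002 -0.001]
```

move_arm(linear=[[0.003,0.1,0.003],[0.004,0.2,0.003],[0.005,0.28,0.002],[0.005,0.31,0.002],[0.005,0.321,0.002],[0.005,0.321,0.002],[0.005,0.321,0.002],[0.005,0.321,0.002]], twist=[[0.002,0,0],[0.002,0,0],[0.002,0,0],[0.002,0,0],[0.002,0,0],[0.002,0,0],[0.002,0,0],[0.002,0,0]], hand=[-1,-1,-1,-1,-1,-1,-1,-1])

```text
time: 8.75
tool_pos: [624.6, 140.2, 31.6]
tcp_rot: [-90.0, -0.1, -6.3]
ft_force: [0.2, 0.5, -0.9]
finger_gap: 36.7
```

```bash
python3 -c "
from h import *
plan((623.7,140.6,29))"
```

```text
t 8.75 [624.6 140.2  31.6] [-90.   -0.1  -6.3] gap 36.7 F [ 0.2  0.5 -0.9]
(623.7, 140.6, 29) [-0.003  0.009  0.001] [0.    0.002 0.001]
```

move_arm(linear=[[-0.002,0.008,0],[-0.002,0.009,0],[-0.002,0.009,0],[-0.002,0.009,0],[-0.002,0.009,0],[-0.002,0.009,0],[-0.002,0.009,0],[-0.002,-0.03,0],[-0.002,-0.14,0],[-0.002,-0.26,0],[-0.002,-0.34,0],[-0.002,-0.34,0]], twist=[[0,0,0],[0,0,0],[0,0,0],[0,0,0],[0,0,0],[0,0,0],[0,0,0],[0,0,0],[0,0,0],[0,0,0],[0,0,0],[0,0,0]], hand=[-1,-1,-1,0.18,0.18,0.18,0.18,0.18,0.18,0.18,0.18,0.18])

```text
time: 9.75
tool_pos: [628.2, 141.0, 142.6]
tcp_rot: [-89.8, -0.7, -6.3]
ft_force: [1.0, -0.2, 1.4]
finger_gap: 50.4
```

```bash
python3 -c "
from h import *
plan((435.5,294,125),(435.5,294,14))"
```

```text
t 9.75 [628.2 141.  142.6] [-89.8  -0.7  -6.3] gap 50.4 F [ 1.  -0.2  1.4]
(435.5, 294, 125) [-0.695  0.051  0.436] [-0.002  0.002  0.008]
(435.5, 294, 14) [-0.7    0.421  0.435] [-0.002  0.002  0.008]
```

move_arm(linear=[[-0.12,0,0.08],[-0.24,0.02,0.15],[-0.36,0.03,0.23],[-0.48,0.05,0.3],[-0.6,0.05,0.38],[-0.697,0.05,0.436],[-0.697,0.05,0.436],[-0.697,0.05,0.436],[-0.697,0.05,0.436],[-0.697,0.05,0.436],[-0.697,0.12,0.436]], twist=[[0,0,0],[0,0,0.004],[0,0,0.008],[0,0,0.008],[0,0,0.008],[0,0,0.008],[0,0,0.008],[0,0,0.008],[0,0,0.008],[0,0,0.008],[0,0,0.008]], hand=[0.2,0.5,1,1,1,1,1,1,1,1,1])

```text
time: 10.67
tool_pos: [439.3, 294.8, 108.6]
tcp_rot: [-89.6, -0.4, -6.4]
ft_force: [0.9, 0.1, 0.3]
finger_gap: 85.5
```

```bash
python3 -c "
from h import *
plan((435.5,294,14))"
```

```text
t 10.67 [439.3 294.8 108.6] [-89.6  -0.4  -6.4] gap 85.5 F [0.9 0.1 0.3]
(435.5, 294, 14) [-0.014  0.315 -0.006] [-0.004  0.001  0.004]
```

move_arm(linear=[[-0.013,0.1,-0.006],[-0.013,0.2,-0.006],[-0.013,0.29,-0.006],[-0.013,0.312,-0.006],[-0.013,0.312,-0.006],[-0.013,0.312,-0.006],[-0.013,0.312,-0.006],[-0.013,0.312,-0.006],[-0.013,0.312,-0.006],[-0.013,0.312,-0.006],[-0.013,0.312,-0.006],[-0.013,0.312,-0.006]], twist=[[-0.004,0,0.004],[-0.004,0,0.004],[-0.004,0,0.004],[-0.004,0,0.004],[-0.004,0,0.004],[-0.004,0,0.004],[-0.004,0,0.004],[-0.004,0,0.004],[-0.004,0,0.004],[-0.004,0,0.004],[-0.004,0,0.004],[-0.004,0,0.004]], hand=[1,1,1,1,-1,-1,-1,-1,-1,-1,-1,-1], force=30)

```text
time: 11.67
tool_pos: [437.7, 294.8, 17.2]
tcp_rot: [-89.8, -0.2, -6.4]
ft_force: [0.3, -0.4, 6.3]
finger_gap: 35.0
```

```bash
python3 -c "
from h import *
plan((435.5,294,130))"
```

```text
t 11.67 [437.7 294.8  17.2] [-89.8  -0.2  -6.4] gap 35.0 F [ 0.3 -0.4  6.3]
(435.5, 294, 130) [-0.005 -0.376 -0.002] [-0.002  0.001  0.003]
```

move_arm(linear=[[0,-0.1,0],[0,-0.2,0],[0,-0.3,0],[0,-0.4,0],[0,-0.42,0]], twist=[[0,0,0],[0,0,0],[0,0,0],[0,0,0],[0,0,0]], hand=[-1,-1,-1,-1,-1])

```text
time: 12.08
tool_pos: [440.1, 296.3, 150.3]
tcp_rot: [-89.5, -0.7, -6.4]
ft_force: [0.1, 0.3, 0.3]
finger_gap: 34.7
```

```bash
python3 -c "
from h import *
plan((614,61.1,140),(614,61.1,28))"
```

```text
t 12.08 [440.1 296.3 150.3] [-89.5  -0.7  -6.4] gap 34.7 F [0.1 0.3 0.3]
(614, 61.1, 140) [ 0.663  0.037 -0.715] [-0.005  0.001  0.008]
(614, 61.1, 28) [ 0.658  0.41  -0.718] [-0.005  0.001  0.008]
```

move_arm(linear=[[0.09,0,-0.1],[0.18,0.01,-0.2],[0.28,0.02,-0.3],[0.37,0.02,-0.4],[0.46,0.02,-0.5],[0.56,0.03,-0.61],[0.66,0.037,-0.716],[0.66,0.037,-0.716],[0.66,0.037,-0.716],[0.66,0.037,-0.716],[0.66,0.037,-0.716]], twist=[[-0.002,0,0.003],[-0.004,0,0.005],[-0.005,0,0.008],[-0.005,0,0.008],[-0.005,0,0.008],[-0.005,0,0.008],[-0.005,0,0.008],[-0.005,0,0.008],[-0.005,0,0.008],[-0.005,0,0.008],[-0.005,0,0.008]], hand=[-1,-1,-1,-1,-1,-1,-1,-1,-1,-1,-1])

```text
time: 13.0
tool_pos: [612.6, 62.0, 139.9]
tcp_rot: [-89.9, 0.0, -6.3]
ft_force: [-0.5, 0.3, -0.4]
finger_gap: 35.3
```

```bash
python3 -c "
from h import *
plan((614,61.1,28))"
```

```text
t 13.0 [612.6  62.  139.9] [-89.9   0.   -6.3] gap 35.3 F [-0.5  0.3 -0.4]
(614, 61.1, 28) [ 0.005  0.373 -0.003] [-0.001  0.002 -0.001]
```

move_arm(linear=[[0.003,0.1,-0.003],[0.003,0.2,-0.003],[0.003,0.29,-0.003],[0.003,0.35,-0.003],[0.003,0.364,-0.003],[0.003,0.366,-0.003],[0.003,0.366,-0.003],[0.003,0.366,-0.003],[0.003,0.366,-0.003]], twist=[[0,0,0],[0,0,0],[0,0,0],[0,0,0],[0,0,0],[0,0,0],[0,0,0],[0,0,0],[0,0,0]], hand=[-1,-1,-1,-1,-1,-1,-1,-1,-1])

```text
time: 13.75
tool_pos: [614.2, 61.6, 31.6]
tcp_rot: [-89.9, -0.1, -6.3]
ft_force: [0.5, 0.5, -0.4]
finger_gap: 34.8
```

```bash
python3 -c "
from h import *
plan((614,61.1,28))"
```

```text
t 13.75 [614.2  61.6  31.6] [-89.9  -0.1  -6.3] gap 34.8 F [ 0.5  0.5 -0.4]
(614, 61.1, 28) [-0.     0.012 -0.002] [-0.001  0.002  0.001]
```

move_arm(linear=[[0,0.009,-0.001],[0,0.013,-0.001],[0,0.013,-0.001],[0,0.013,-0.001],[0,0.013,-0.001],[0,0.013,-0.001],[0,0.013,-0.001],[0,-0.03,-0.001],[0,-0.14,-0.001],[0,-0.26,-0.001],[0,-0.34,-0.001],[0,-0.34,-0.001]], twist=[[0,0,0],[0,0,0],[0,0,0],[0,0,0],[0,0,0],[0,0,0],[0,0,0],[0,0,0],[0,0,0],[0,0,0],[0,0,0],[0,0,0]], hand=[-1,-1,-1,0.15,0.15,0.15,0.15,0.15,0.15,0.15,0.15,0.15])

```text
time: 14.75
tool_pos: [618.4, 61.3, 142.5]
tcp_rot: [-89.8, -0.8, -6.3]
ft_force: [1.1, -1.0, 1.1]
finger_gap: 48.9
```

```bash
python3 -c "
from h import *
plan((432.1,166.2,125),(432.1,166.2,10))"
```

```text
t 14.75 [618.4  61.3 142.5] [-89.8  -0.8  -6.3] gap 48.9 F [ 1.1 -1.   1.1]
(432.1, 166.2, 125) [-0.656  0.05   0.279] [-0.002  0.002  0.008]
(432.1, 166.2, 10) [-0.661  0.434  0.278] [-0.002  0.002  0.008]
```

move_arm(linear=[[-0.12,0,0.05],[-0.24,0.02,0.1],[-0.36,0.03,0.15],[-0.48,0.05,0.2],[-0.6,0.05,0.25],[-0.659,0.05,0.279],[-0.659,0.05,0.279],[-0.659,0.05,0.279],[-0.659,0.05,0.279],[-0.659,0.05,0.279],[-0.659,0.1,0.279]], twist=[[0,0,0],[0,0,0.004],[0,0,0.008],[0,0,0.008],[0,0,0.008],[0,0,0.008],[0,0,0.008],[0,0,0.008],[0,0,0.008],[0,0,0.008],[0,0,0.008]], hand=[0.2,0.5,1,1,1,1,1,1,1,1,1])

```text
time: 15.67
tool_pos: [434.6, 166.2, 113.1]
tcp_rot: [-89.7, -0.3, -6.4]
ft_force: [1.7, -0.2, 0.5]
finger_gap: 85.5
```

```bash
python3 -c "
from h import *
plan((432.1,166,10))"
```

```text
t 15.67 [434.6 166.2 113.1] [-89.7  -0.3  -6.4] gap 85.5 F [ 1.7 -0.2  0.5]
(432.1, 166, 10) [-0.01   0.344 -0.003] [-0.003  0.002  0.004]
```

move_arm(linear=[[-0.01,0.1,-0.003],[-0.01,0.2,-0.003],[-0.01,0.3,-0.003],[-0.01,0.341,-0.003],[-0.01,0.341,-0.003],[-0.01,0.341,-0.003],[-0.01,0.341,-0.003],[-0.01,0.341,-0.003],[-0.01,0.341,-0.003],[-0.01,0.341,-0.003],[-0.01,0.341,-0.003],[-0.01,0.341,-0.003]], twist=[[-0.003,0,0.004],[-0.003,0,0.004],[-0.003,0,0.004],[-0.003,0,0.004],[-0.003,0,0.004],[-0.003,0,0.004],[-0.003,0,0.004],[-0.003,0,0.004],[-0.003,0,0.004],[-0.003,0,0.004],[-0.003,0,0.004],[-0.003,0,0.004]], hand=[1,1,1,1,-1,-1,-1,-1,-1,-1,-1,-1], force=30)

```text
time: 16.67
tool_pos: [433.9, 166.4, 12.7]
tcp_rot: [-90.0, -0.2, -6.3]
ft_force: [-0.9, -1.8, 6.3]
finger_gap: 32.5
```

```bash
python3 -c "
from h import *
plan()"
```

```text
t 16.67 [433.9 166.4  12.7] [-90.   -0.2  -6.3] gap 32.5 F [-0.9 -1.8  6.3]
```

move_arm(linear=[[0,-0.1,0],[0,-0.2,0],[0,-0.3,0],[0,-0.4,0],[0,-0.42,0]], twist=[[0,0,0],[0,0,0],[0,0,0],[0,0,0],[0,0,0]], hand=[-1,-1,-1,-1,-1])

```text
time: 17.08
tool_pos: [436.8, 167.2, 145.2]
tcp_rot: [-89.8, -0.7, -6.3]
ft_force: [0.5, -0.7, 0.7]
finger_gap: 32.3
```

```bash
python3 -c "
from h import *
plan((605.4,-18.5,140),(605.4,-18.5,23.5))"
```

```text
t 17.08 [436.8 167.2 145.2] [-89.8  -0.7  -6.3] gap 32.3 F [ 0.5 -0.7  0.7]
(605.4, -18.5, 140) [ 0.627  0.022 -0.553] [-0.003  0.002  0.008]
(605.4, -18.5, 23.5) [ 0.622  0.411 -0.555] [-0.003  0.002  0.008]
```

move_arm(linear=[[0.1,0,-0.09],[0.2,0.01,-0.18],[0.3,0.02,-0.27],[0.4,0.02,-0.36],[0.5,0.02,-0.45],[0.6,0.022,-0.53],[0.625,0.022,-0.553],[0.625,0.022,-0.553],[0.625,0.022,-0.553],[0.625,0.022,-0.553],[0.625,0.022,-0.553]], twist=[[-0.002,0,0.003],[-0.003,0,0.005],[-0.003,0,0.008],[-0.003,0,0.008],[-0.003,0,0.008],[-0.003,0,0.008],[-0.003,0,0.008],[-0.003,0,0.008],[-0.003,0,0.008],[-0.003,0,0.008],[-0.003,0,0.008]], hand=[-1,-1,-1,-1,-1,-1,-1,-1,-1,-1,-1])

```text
time: 18.0
tool_pos: [604.2, -17.1, 140.1]
tcp_rot: [-90.0, 0.1, -6.3]
ft_force: [-0.4, 0.7, 0.8]
finger_gap: 32.9
```

```bash
python3 -c "
from h import *
plan((605.4,-18.5,23.5))"
```

```text
t 18.0 [604.2 -17.1 140.1] [-90.    0.1  -6.3] gap 32.9 F [-0.4  0.7  0.8]
(605.4, -18.5, 23.5) [ 0.005  0.389 -0.004] [ 0.     0.003 -0.001]
```

move_arm(linear=[[0.003,0.1,-0.004],[0.003,0.2,-0.004],[0.003,0.3,-0.004],[0.003,0.36,-0.004],[0.003,0.38,-0.004],[0.003,0.384,-0.004],[0.003,0.384,-0.004],[0.003,0.384,-0.004],[0.003,0.384,-0.004]], twist=[[0,0,0],[0,0,0],[0,0,0],[0,0,0],[0,0,0],[0,0,0],[0,0,0],[0,0,0],[0,0,0]], hand=[-1,-1,-1,-1,-1,-1,-1,-1,-1])

```text
time: 18.75
tool_pos: [605.9, -18.1, 26.5]
tcp_rot: [-90.0, -0.1, -6.2]
ft_force: [-0.9, 0.8, -0.8]
finger_gap: 32.7
```

```bash
python3 -c "
from h import *
plan((605.4,-18.5,23.3))"
```

```text
t 18.75 [605.9 -18.1  26.5] [-90.   -0.1  -6.2] gap 32.7 F [-0.9  0.8 -0.8]
(605.4, -18.5, 23.3) [-0.001  0.011 -0.001] [0.    0.003 0.001]
```

move_arm(linear=[[0,0.009,-0.001],[0,0.012,-0.001],[0,0.012,-0.001],[0,0.012,-0.001],[0,0.012,-0.001],[0,0.012,-0.001],[0,0.012,-0.001],[0,-0.03,-0.001],[0,-0.14,-0.001],[0,-0.26,-0.001],[0,-0.36,-0.001],[0,-0.45,-0.001]], twist=[[0,0,0],[0,0,0],[0,0,0],[0,0,0],[0,0,0],[0,0,0],[0,0,0],[0,0,0],[0,0,0],[0,0,0],[0,0,0],[0,0,0]], hand=[-1,-1,-1,0.12,0.12,0.12,0.12,0.12,0.12,0.12,0.12,0.12])

```text
time: 19.75
tool_pos: [606.3, -18.5, 165.2]
tcp_rot: [-90.0, -0.2, -6.2]
ft_force: [0.5, -0.6, -0.6]
finger_gap: 47.9
```

```bash
python3 -c "
from h import *
plan((420,-200,220))"
```

```text
t 19.75 [606.3 -18.5 165.2] [-90.   -0.2  -6.2] gap 47.9 F [ 0.5 -0.6 -0.6]
(420, -200, 220) [-0.551 -0.185 -0.669] [0.    0.003 0.003]
```

move_arm(linear=[[-0.02,-0.12,-0.02],[-0.1,-0.185,-0.12],[-0.2,-0.185,-0.24],[-0.3,-0.185,-0.36],[-0.4,-0.185,-0.48],[-0.5,-0.185,-0.6],[-0.55,-0.185,-0.72],[-0.55,-0.185,-0.85],[-0.55,-0.185,-0.95],[-0.55,-0.185,-0.95],[-0.55,-0.185,-0.95],[-0.55,-0.185,-0.95]], twist=[[0,0,0],[0,0,0],[0,0,0],[0,0,0],[0,0,0],[0,0,0],[0,0,0],[0,0,0],[0,0,0],[0,0,0],[0,0,0],[0,0,0]], hand=[0.12,0.12,0.12,0.12,0.12,0.12,0.12,0.12,0.12,0.12,0.12,0.12])

```text
time: 20.75
tool_pos: [411.0, -283.9, 220.8]
tcp_rot: [-90.0, -0.3, -6.3]
ft_force: [0.9, -0.0, -0.3]
finger_gap: 47.9
```

Run:
```python
from h import *
plan()
for n in ('top','scene'): save(n,n+'2')
im=cv2.imread('pics/top2.png'); sc=cv2.imread('pics/scene2.png')
a=cv2.resize(im[160:220,205:365],None,fx=5,fy=5,interpolation=cv2.INTER_CUBIC)
b=cv2.resize(sc[140:260,180:340],None,fx=2.5,fy=2.5); c=cv2.resize(im[150:280,180:430],(400,208))
b=np.hstack([b[:300],np.vstack([c,np.zeros((92,400,3),np.uint8)])])
cv2.imwrite('pics/f.png',np.vstack([a,b]))
```

```text
t 20.75 [ 411.  -283.9  220.8] [-90.   -0.3  -6.3] gap 47.9 F [ 0.9 -0.  -0.3]
```

View pics/f.png

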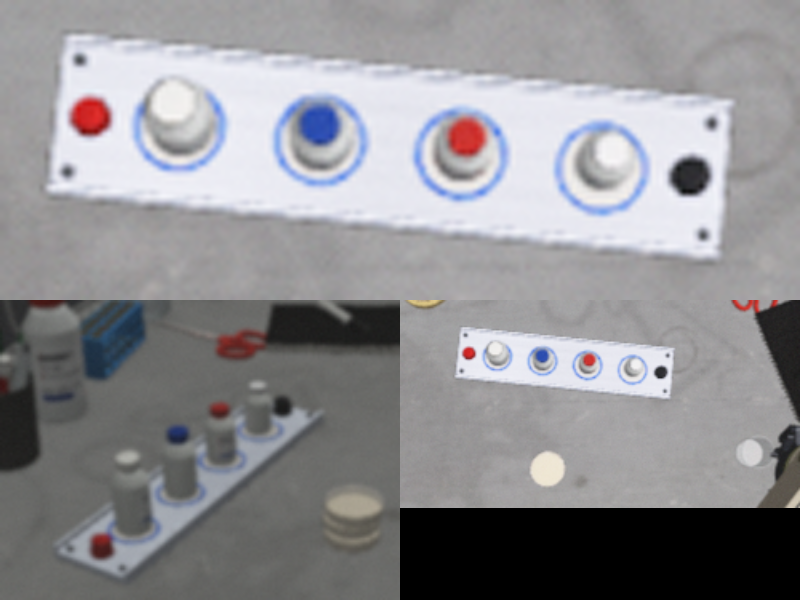

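All four stand upright inside their rings in the right order (caps at 174,99; 320,124; 466,136; 613,153 in the crop). The dishes and beaker are still standing. I'll check the offsets numerically.

Run:
```python
from h import *
s=dict(np.load('top2.npz')); M=np.array([[623.7,140.6],[614,61.1],[605.4,-18.5],[596.3,-98.1]])
for (x,y,z),m in zip([(174,99,92),(320,124,85),(466,136,76),(613,153,68)],M):
    w=px2w(s,(x+.5)/5-.5+205,(y+.5)/5-.5+160,z); print(w.round(1),(w-m).round(1))
d=np.abs(cv2.imread('pics/top2.png').astype(int)-cv2.imread('pics/top1.png')).sum(2)
print('dishes diff',d[240:270,257:287].mean(),'beaker diff',d[235:257,388:412].mean())
```

```text
[626.5 138. ] [ 2.8 -2.6]
[613.   60.4] [-1.  -0.7]
[606.6 -18.2] [1.2 0.3]
[597.2 -98.3] [ 0.9 -0.2]
dishes diff 11.71111111111111 beaker diff 12.458333333333334
```

All offsets are under 4 mm and the bystanders have not moved. Handing in.

```bash
python3 -c "
from h import *
print(r.hand_in())"
```

```text
the job is handed in; nothing more can be done
None
```

All four bottles are on the rail, tallest to shortest from the red stud: 82 mm white cap, blue cap, red cap, 58 mm white cap. I handed the job in at about 21 s of the 96 s allowed.

- **Position:** in the last top-camera check each bottle was within 4 mm of its mark's centre. The tallest was the farthest off, by +2.8 mm in x and −2.6 mm in y. The other three were within about 1.5 mm.
- **Upright:** the last pictures show all four standing upright inside their rings. I judged this by eye and did not measure the tilt.
- **Other objects:** the beaker and the dish stack look the same as in the first picture. I did not touch the green look-alike.
- **Robot:** the gripper had released and was well clear of everything. The highest wrist force I saw at the end of a move was about 10 N, while closing on the shortest bottle.

No check failed. One small disagreement: before the first grasp, the wrist and top cameras differed by about 3 mm on where the shortest bottle stood. I aimed between the two.

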